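# Lock the retort lid with the clamp's loose handle

### The job

Lock the retort's lid: take the loose steel handle from its rest, push its socket well onto the short lever of the clamp ring, and swing the lever round past its dead point until it lies home along the ring and stays there. Then draw the handle off and lay it back in both notches of its rest. Work the lever only through the handle, keep the fingers off the retort and its clamp, and leave everything else on the bench where it is.

Things in the scene. Friction and masses are not known exactly. Their poses are not given: they have to be found in the camera images.
- retort: Stainless bench-top pressure vessel, lid on, 210 mm across its clamp ring, 245 mm tall with gauge, valve and lid handle, bolted to the bench. Origin: centre of its feet, on the bench, z up. The clamp ring is 170 mm up; its toggle closure with the lever is on the body's +y side.
- clamp_pivot (a point): Vertical pivot axis of the clamp lever, at the lever's mid-plane, 170 mm above the bench: 125 mm along the retort's +y and 18 mm along its -x from its axis. The fork lug round it reaches 20 mm from the pivot.
- lever_tip (a point): Centre of the free end of the clamp lever, 90 mm from clamp_pivot; pivot to tip is the lever's direction. The lever is a level flat steel tang, 24 mm wide (level) and 8 mm thick (upright), its last 12 mm narrowed to about 18 x 6 mm; bare from 39 mm to 90 mm from the pivot.
- clamp_lever (a joint): Lever angle, rad, counter-clockwise from above: 0 = open, as found, pointing away from the ring; 1.60 = home at its stop, tangent to the ring, pointing along the retort's -x. Dead point at 1.40: short of it the lever springs back open when let go, past it it pulls itself home and stays. Stiffest near 0.6: about 2.3 N m (15 N on the handle).
- clamp_handle: Loose steel handle, 200 mm, 0.4 to 0.65 kg. Origin on the axis of its round grip, 22 mm in diameter, from x = -66 mm (black ball, 28 mm) to +60 mm; mass centre at x = +21 mm. From +60 to +120 mm: flat socket head, 38 mm (y) by 21 mm (z). It lies level in its rest, rolled 0.45 rad about its x: turn it about its length until the socket's slot lies level to match the lever.
- socket_mouth (a point): Centre of the open end of the handle's socket, at x = +120 mm of the handle. The socket is 30 mm wide (handle's y), 13 mm high (z) and 52 mm deep: slid fully on, the lever's tip is at x = +68 mm of the handle and the handle's origin is 158 mm from clamp_pivot.
- handle_rest: Fixed steel rest: base 110 x 84 x 8 mm, origin at its centre on the bench, two upright plates 8 mm thick at x = -42 and +42 mm, each with a 90-degree V notch on top (52 mm wide, rims 71 mm up). The handle lies in both along the rest's x, axis 65 mm up, its origin over the rest's within 10 mm; fingers fit between the plates.
- jar_a: Glass jar of dark preserve with a brass-coloured lid, 68 mm in diameter, 86 mm tall; origin at the centre of its underside. Bystander.
- jar_b: Same kind of jar, in the white tray. Bystander.
- jar_c: Same kind of jar, in the white tray. Bystander.
- meat_pack: Sealed clear pack of meat, 145 x 215 x 48 mm; origin at the centre of its underside. Bystander.
- wash_bottle: White wash bottle, 68 mm in diameter, 190 mm tall with its spout; origin at the centre of its underside. Bystander.
- spanner: Open-ended steel spanner, 190 mm long, lying flat on the bench. Bystander.
- beaker: Glass beaker, 72 mm in diameter, 85 mm tall; origin at the centre of its underside. Bystander.
- syringe: Large plastic syringe, 170 mm long, lying on the bench. Bystander.
Things that resemble listed ones, but are neither listed nor needed, are in the scene too. What is shaped like the clamp_handle but purple is not meant.

How it is judged:
By the outcome, as a careful person would: the job done as asked, in the order asked, and still so for the second after the job is handed in, with the robot touching nothing.
It also fails if it takes over 56 s, if anything falls off the work surface, if the arm or the gripper's body presses on something with over 40 N, if the wrist force passes 120 N, or if a joint passes its speed limit or range.

### The arm

A 6-joint arm with a two-finger parallel gripper is mounted at the origin on the work surface. World frame = base frame: x ahead of the robot, y to its left, z up, the work surface at z = 0. Lengths are in m, angles in rad, forces in N, time in s.
With the tool pointing down it reaches from about 0.425 to 0.925 m from the base axis. Payload 12.5 kg.
Tool frame: the origin (TCP) lies between the finger pads; the fingertips stand 19 mm ahead of it and the grasp point (between the pads) is the TCP (robot.tips_ahead is the distance from the TCP to the fingertips, in m); z points along the fingers, y is the line along which they close (so a half turn about z gives the same grasp; the last joint's range is limited). The gripper opens to 85 mm and grips with 20 to 120 N. Pads are 22 mm wide; open, the fingers measure 114 mm over their backs; the gripper's body (76 mm by 85 mm) begins 54 mm behind the grasp point. The pads swing forward as they close: fully open they stand 13 mm farther back than shut.
Start: joints at [-1.211, 0.491, 1.559, -0, 1.092, -0.106], TCP at [0.281, -0.558, 0.25] pointing down, gripper open.
Joint ranges: [-3.1, 3.1], [-0.84, 2.19], [0.05, 2.79], [-1.13, 4.28], [0.06, 2.93], [-2.69, 2.69]. Speed limits (rad/s): [2.22, 2.22, 2.79, 3.14, 3.14, 3.14].

### API

Orientations are given as [roll, pitch, yaw] about the fixed x, y, z axes, in that order (R = Rz(yaw) Ry(pitch) Rx(roll)).
In Python, from bench import robot, read_camera, camera_params, ticket gives the robot as it stands.
- The arm moves only by the shell command python3 -m crank 'ROWS' [OPENING] [FORCE]. ROWS is JSON, a list of rows, each a list of 2 entries, a list of its own where there are three numbers: the shift along the tool's x, y, z in cm, then the turn about the tool's z in rad. A call has 1 to 20 rows; each row shifts and turns the commanded pose from where the row before left it, along the tool's axes as they then stand; what a row does not reach is not made up. A row lasts 1/12 s, in which the tool goes at most 41.7 mm and 7.16 degrees, less where a joint would pass 70% of its speed; a pose out of reach is approached as far as the arm can. A call is refused whole if a number of a shift passes 4.17 or a number of a turn 0.125, either way. A call with a gripper value outside its range is refused whole. OPENING is the finger opening in cm, from 0 to 8.54, set as the call begins (- or left out, the last holds). The fingers move at their own pace and stop on an object; FORCE is the grip in N (left out, the last holds). Time passes only in rows, so rows that do not move let the fingers close. It gives the time, the measured TCP pose, the force, the opening and the grip force at its end, in the units of the state.
- robot.state(): the state, without advancing time (a new reading comes with each control period).
- read_camera(name): name is "scene" or "top"; returns the picture (400x640x3 uint8, red, green, blue); there is no depth.
- camera_params(name): a dict with "vfov" (degrees; the focal length in pixels is half the picture's height over the tangent of half this angle, whatever the lens; pixels are square), "cx", "cy" (the principal point, pixels), "rvec" (rotation vector, rad) and "tvec" (3), from world to camera coordinates, as OpenCV has them. Camera axes: x right, y down, z forward; pixel columns grow to the right and rows downward; lengths in m; the calibration is good to about 2 mm. A picture is of the moment at which its call begins. camera_params takes no time and is no camera call.
- ticket.close_job(): hands the job in; it is judged then, once.
The state is a dict: "clock": time; "joint_pos": joint angles; "qvel": joint speeds; "joint_torque": joint torques, N m; "eef_pos": TCP position; "ee_rot": TCP orientation; "ft_force": force on the tool from outside, world axes, zero at the start; "moment": the same for the moment, N m; "opening": finger opening in m; "gripper_force": force on a finger pad.
Only numpy, scipy, OpenCV 4.12 (cv2) and the standard library are available. Lean on these libraries where they do the work, as an engineer would, in place of code of your own. Each camera call takes 0.05 s, during which the arm holds its last target. There are 200 camera calls.

## Working session

There is one attempt and no reset: what is moved stays moved. The work goes in short steps, Python scripts to look and compute and a shell command to move; the robot and the scene stay as the last step left them, time stands still between calls to the robot, and variables do not carry over. Pictures are saved under pics/ and viewed, at most 10 in all, crops included, and the job is handed in when it is done.

```bash
mkdir -p pics; ls; python3 - <<'E'
from bench import *
import cv2
for n in("scene","top"):
    cv2.imwrite(f"pics/{n}0.png",cv2.resize(read_camera(n)[:,:,::-1],(800,500),interpolation=cv2.INTER_CUBIC)); print(camera_params(n))
print(robot.state())
E
```

```text
pics
{'vfov': 57.18446025298508, 'cx': 323.7093129196249, 'cy': 205.75852002399884, 'rvec': array([ 0.91291718,  2.71857607, -0.80322136]), 'tvec': array([ 0.44458098, -0.16322921,  1.43769131])}
{'vfov': 53.473042625129835, 'cx': 319.5415649199332, 'cy': 201.8819082832233, 'rvec': array([ 2.18987985, -2.16162307,  0.07851972]), 'tvec': array([-0.04627156,  0.54006208,  1.3746028 ])}
{'clock': 0.1, 'joint_pos': array([-1.21061269e+00,  4.91489819e-01,  1.55939811e+00,  3.41805392e-05,
        1.09168765e+00, -1.05617644e-01]), 'qvel': array([ 0.0002435 ,  0.00125934, -0.00196213,  0.00166847,  0.00177306,
       -0.00023672]), 'joint_torque': array([ 2.35294625e-03, -6.19445872e+01, -2.62029272e+01, -1.28236884e-04,
        2.87170813e-03,  1.91842736e-05]), 'eef_pos': array([ 0.2806646 , -0.55823512,  0.24978874]), 'ee_rot': array([-3.14061840e+00, -1.33769234e-04,  4.65785439e-01]), 'ft_force': array([-0.2578403 , -0.10462671, -0.28795545]), 'moment': array([-0.00565763,  0.01234652,  0.00950727]), 'gripper_force': 0.0, 'opening': 0.08550936639234426}
```

View pics/scene0.png

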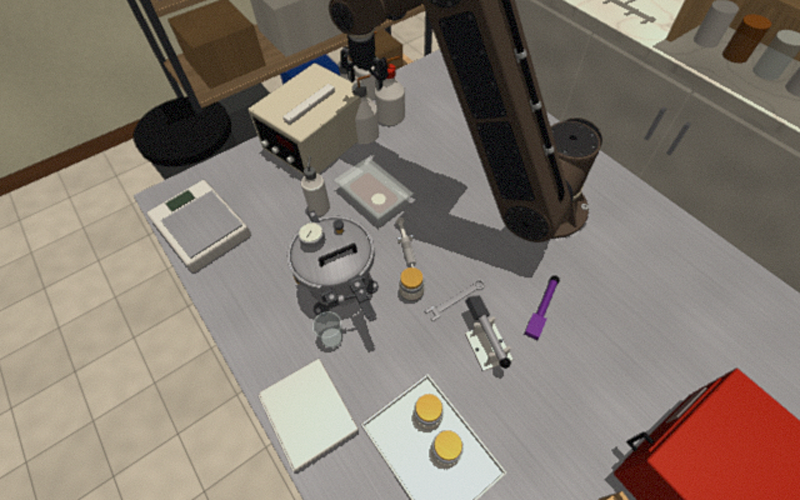

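View pics/top0.png

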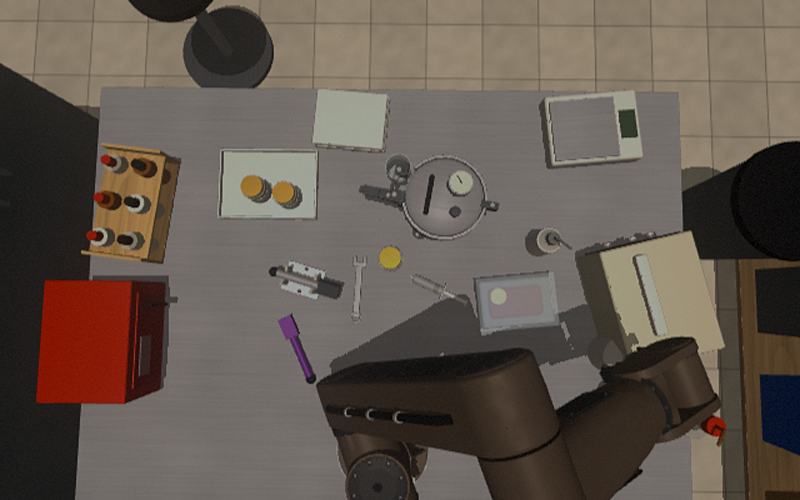

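The scene view shows the steel handle in its rest at (490,330) and the retort at (333,255). The top view shows the handle at (305,280), with its ball at (273,271), and the lever at (378,192). Candidates for the handle: the steel one in the rest (top 305,280), the purple decoy (top 297,350), the spanner (358,288) and the syringe (440,290). I choose the steel handle in the rest and will check it in a crop.

```bash
cat > h.py <<'E'
import numpy as np,cv2
from bench import *
def K(n):
    p=camera_params(n); f=200/np.tan(np.radians(p["vfov"])/2)
    return np.array([[f,0,p["cx"]],[0,f,p["cy"]],[0,0,1]]),cv2.Rodrigues(p["rvec"])[0],np.array(p["tvec"])
def ray(n,uv):
    k,R,t=K(n); return -R.T@t,R.T@np.linalg.solve(k,[uv[0],uv[1],1.])
def plane(n,uv,z):
    c,d=ray(n,uv); return c+d*(z-c[2])/d[2]
def proj(n,P):
    k,R,t=K(n); q=k@(R@np.asarray(P,float)+t); return q[:2]/q[2]
def tri(a,b):
    A=[];B=[]
    for n,uv in(("scene",a),("top",b)):
        c,d=ray(n,uv); d=d/np.linalg.norm(d); M=np.eye(3)-np.outer(d,d); A.append(M);B.append(M@c)
    return np.linalg.lstsq(np.vstack(A),np.hstack(B),rcond=None)[0]
def tiles(out,specs,s=390,h=290):
    T=[]
    for n,x0,y0,x1,y1 in specs:
        im=read_camera(n)[y0:y1,x0:x1,::-1]; im=cv2.resize(im,(s,h),interpolation=cv2.INTER_CUBIC)
        for x in range(x0-x0%10+10,x1,10): cv2.putText(im,str(x),(int((x-x0)*s/(x1-x0)),9),0,.3,(0,255,255),1); cv2.line(im,(int((x-x0+.5)*s/(x1-x0)),10),(int((x-x0+.5)*s/(x1-x0)),15),(0,255,255))
        for y in range(y0-y0%10+10,y1,10): cv2.putText(im,str(y),(0,int((y-y0+.5)*h/(y1-y0))+4),0,.3,(0,255,255),1); cv2.line(im,(22,int((y-y0+.5)*h/(y1-y0))),(27,int((y-y0+.5)*h/(y1-y0))),(0,255,255))
        T.append(im)
    if len(T)==4: o=np.vstack([np.hstack(T[:2]),np.hstack(T[2:])])
    else: o=np.hstack(T)
    cv2.imwrite(out,o)
E
python3 -c "
from h import *
tiles('pics/c1.png',[('top',205,195,285,254),('top',280,115,400,204),('scene',350,225,430,284+16),('scene',220,165,320,290)])"
```

```text
(no output)
```

View pics/c1.png

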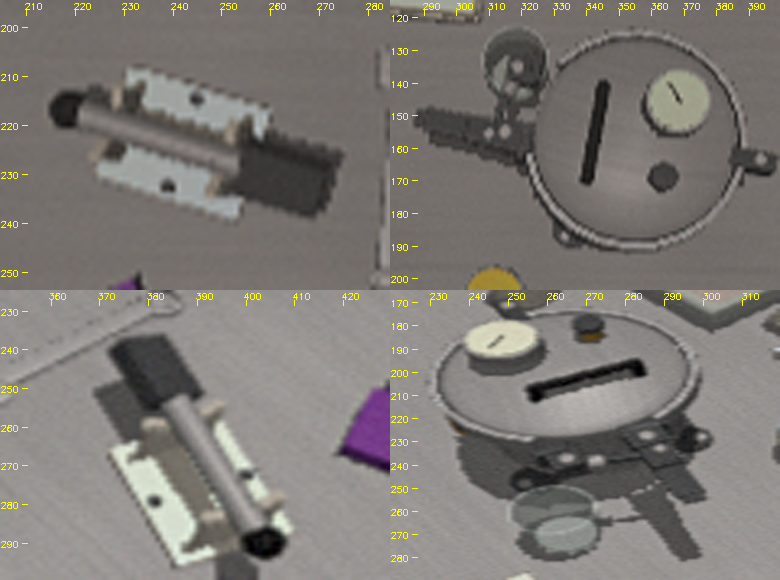

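The crop confirms the choice: the steel handle with its ball is at top (218,216), the head ends at (271,231), and in the scene the ball is at (402,289). The lever tip is near top (290,149) and scene (300,253), with a shadow beside it.

```bash
cat > m1.py <<'E'
from h import *
np.set_printoptions(precision=4,suppress=True)
print("ball tri",tri((402,289),(218,216.5)),plane("top",(218,216.5),.065),plane("scene",(402,289),.065))
print("mouth", plane("top",(271,231.5),.065), plane("scene",(377,238),.07))
print("ring ctr", [plane("top",(356,157),z) for z in(.17,.18)], "edge",plane("top",(322,157),.18),plane("top",(390,157),.18))
print("tip top",plane("top",(290,149),.17),"scene",plane("scene",(300,252),.17),tri((300,252),(290,149)))
for uv in [(263,233),(270,234),(283,227),(287,231)]: print(uv,plane("scene",uv,.18)[:2],proj("top",plane("scene",uv,.18)))
for uv in [(310,155),(315,154),(313,142),(318,135),(289,148),(323,165)]: print(uv,plane("top",uv,.17)[:2])
# rest holes centre base z=.008
print("rest holes",[plane("top",u,.008)[:2] for u in[(245,214),(238.5,232.5)]],[plane("scene",u,.008)[:2] for u in[(379.5,279),(398.5,272)]])
E
python3 m1.py
python3 - <<'E'
from h import *
for n,x0,y0,x1,y1 in [("top",284,140,330,172)]:
    im=cv2.cvtColor(read_camera(n),cv2.COLOR_RGB2GRAY)[y0:y1,x0:x1]
    for i,r in enumerate(im): print(y0+i," ".join("%3d"%v for v in r))
E
```

```text
ball tri [0.4847 0.3015 0.071 ] [0.4828 0.3054 0.065 ] [0.4848 0.2985 0.065 ]
mouth [0.4343 0.1236 0.065 ] [0.4326 0.1254 0.07  ]
ring ctr [array([ 0.6727, -0.1543,  0.17  ]), array([ 0.6708, -0.1535,  0.18  ])] edge [ 0.6695 -0.0466  0.18  ] [ 0.672  -0.2602  0.18  ]
tip top [0.696  0.0555 0.17  ] scene [0.6814 0.0583 0.17  ] [0.6886 0.0586 0.1809]
(263, 233) [ 0.7352 -0.0538] [324.5597 136.5057]
(270, 234) [ 0.7205 -0.0385] [319.6382 141.0109]
(283, 227) [ 0.6771 -0.0349] [318.332  154.5716]
(287, 231) [ 0.6752 -0.0165] [312.456  155.1117]
(310, 155) [ 0.6774 -0.0084]
(315, 154) [ 0.6808 -0.0242]
(313, 142) [ 0.7195 -0.0173]
(318, 135) [ 0.7423 -0.0329]
(289, 148) [0.6992 0.0587]
(323, 165) [ 0.6459 -0.05  ]
rest holes [array([0.4952, 0.2248]), array([0.4295, 0.2459])] [array([0.4975, 0.2212]), array([0.4327, 0.2405])]
140 112 111 111 111 111 113 113 112 113 112 112 113 111 112 113 113 114 114 111 111 113 113 114 115 114 117  72  92 135 126 110  94 103 112  91  70  44  53  52  52  43  38  62  66 104  83
141 110 112 110 111 110 111 112 110 112 110 111 112 110 112 111 113 112 111 110
[... 5048 characters left out ...]
 114 114 114 116 113 114 113 116 114 115 114 114 116 116 115 113 112 113 114 113 113 111 115 100  66  63  56 113 139 110  73 100 101 104
169 114 113 113 113 112 114 112 113 114 113 113 114 112 114 114 113 115 113 116 114 116 114 112 114 115 113 115 115 115 116 116 114 115 114 116 115 100 100 101  53 138 141  53  97 101 104
170 111 112 113 110 112 112 113 111 113 111 112 114 114 114 115 114 114 114 113 112 114 114 113 114 114 114 114 114 114 113 115 114 114 115 113 114 117 117 119  46 149 142  51  83  97 103
171 110 110 111 112 113 112 113 113 112 111 115 112 113 114 112 112 113 112 110 113 113 112 114 113 114 114 114 113 113 113 113 113 112 113 113 114 114 114 113  57 105 139 127  60  99 101
```

```bash
python3 -m crank '[[[0,0,-3.5],0],[[0,0,-3.5],0],[[3.1,-2.4,0],0],[[3.1,-2.4,0],0],[[3.1,-2.4,0],0],[[3.1,-2.4,0],0],[[3.1,-2.4,0],0],[[3.1,-2.4,0],0],[[3.1,-2.4,0],0],[[3.1,-2.4,0],0],[[3.1,-2.4,0],0],[[3.1,-2.4,0],0]]' 8.5 120
python3 -m crank '[[[1.9,-3.4,0],0],[[1.9,-3.4,0],0],[[1.9,-3.4,0],0],[[1.9,-3.4,0],0],[[1.9,-3.4,0],0],[[1.9,-3.4,0],0],[[1.9,-3.4,0],0],[[1.9,-3.4,0],0],[[1.9,-3.4,0],0],[[1.9,-3.4,0],0],[[1.9,-3.4,0],0],[[0,0,0.5],-0.117],[[0,0,0.5],-0.117],[[0,0,1],-0.117],[[0,0,1],-0.117],[[0,0,1],-0.117],[[0,0,1],-0.117],[[0,0,1],-0.115],[[0,0,0],0],[[0,0,0],0]]'
cat > m2.py <<'E'
from h import *
np.set_printoptions(precision=4,suppress=True)
s=robot.state();print(s["clock"],s["eef_pos"],s["ee_rot"])
def blob(n,x0,y0,x1,y1,lo,hi,mx=40):
    im=read_camera(n); g=im[y0:y1,x0:x1].astype(int); m=((g.max(2)<=hi)&(g.min(2)>=lo)).astype(np.uint8)
    c,l,st,ce=cv2.connectedComponentsWithStats(m); i=1+np.argmax(st[1:,4]); return ce[i]+[x0,y0],st[i]
E
python3 - <<'E'
from m2 import *
for n,b in(("top",(208,206,228,226)),("scene",(390,278,414,300))): print(n,blob(n,*b,0,45))
im=cv2.cvtColor(read_camera("scene"),cv2.COLOR_RGB2GRAY)[228:262,272:308]
for i,r in enumerate(im): print(228+i," ".join("%3d"%v for v in r))
E
```

```text
clock: 1.35
eef_pos: [0.4503, -0.2029, 0.3205]
ee_rot: [3.141, -0.0, 0.466]
ft_force: [0.8, -0.7, -0.5]
opening: 0.0849
gripper_force: 0.0
clock: 3.02
eef_pos: [0.4686, 0.2233, 0.2602]
ee_rot: [-3.141, 0.0, 1.279]
ft_force: [1.0, -0.4, 0.0]
opening: 0.0851
gripper_force: 0.0
3.0167 [0.4686 0.2233 0.2602] [-3.1411  0.0005  1.2792]
top (array([225.9091, 214.5   ]), array([16,  0,  4, 20, 44], dtype=int32))
scene (array([403.5106, 290.1702]), array([10,  9,  8,  7, 47], dtype=int32))
228  71  69  66  72  71  68  63  59  60  71  73  78 138 159 168 121  80  73  71  72  63  60  33  23  33  38  80 158 167  99  96 142 150 153 152 150
229  66  72  74  62  68  60  65  54  41  76  69  64  84 105 104  81  74  69  57  56  57  49  34  31  32  35  69 129 114  78  78 137 150 150 147 150
230  64  67  67  64  69  72  73  57  51  56  72  69  64  69  73  74  64  53  53  71  58  34  27  35  36  27  45  82  71  67 101 146 146 149 149 150
231  66  68  71  68  66  70  70  65  53  40  77  78  72  71  60  56  81 102  76  74  55  36  29  38  34  32  41  66  64  60 110 144 154 150 149 147
232  67  67  71  71  7
[... 3717 characters left out ...]
 146 101  78  83  83  80  84  83  80  81  78  81 145 155 123 132 146 146 154 157 159 154 151 157 149 155 153
258 176 166 161 156 155 154 153 150 159 158 103  77  80  82  82  77  81  81  77  77  85 146 158 147 153 158 159 156 154 156 155 152 159 152 153 153
259 166 154 153 155 153 153 153 155 156 157 105  77  77  81  81  84  81  82  77  79  86 141 157 155 149 154 156 157 153 152 155 156 153 153 156 150
260 146 148 155 159 157 158 151 151 153 157 147 104  84  81  82  77  79  77  79  85  81 103 148 156 151 152 151 158 153 158 152 148 155 154 152 150
261 129 132 156 158 155 156 156 156 155 157 157 144 101  82  78  81  80  81  81  77  79  81 141 154 156 153 152 151 158 156 155 155 154 153 153 154
```

```bash
python3 -m crank '[[[0.5,-0.65,0],0],[[0,0,4],0],[[0,0,4],0],[[0,0,4],0],[[0,0,3],0],[[0,0,2],0],[[0,0,1.6],0],[[0,0,0],0],[[0,0,0],0]]' 
python3 -c "
from h import *
print(tri((297.2,253.5),(287.4,150.9)),plane('top',(287.4,150.9),.172),plane('scene',(297.2,253.5),.17))
for P in [(.56,.17,0),(.56,.08,0),(.6,.26,0),(.58,.17,0)]: print(P,proj('top',P)*1.25)
tiles('pics/c2.png',[('top',195,180,295,254),('scene',340,210,430,300)])"
python3 -m crank '[[[0,0,0],0],[[0,0,0],0],[[0,0,0],0],[[0,0,0],0],[[0,0,0],0],[[0,0,0],0]]' 0 60
```

```text
clock: 3.92
eef_pos: [0.4637, 0.2302, 0.0743]
ee_rot: [-3.141, 0.001, 1.282]
ft_force: [-0.4, -0.4, 0.0]
opening: 0.0851
gripper_force: 0.0
[0.69019603 0.06167543 0.17660733] [0.68938714 0.06345293 0.172     ] [0.69051103 0.05733442 0.17      ]
(0.56, 0.17, 0) [326.53246327 245.30089501]
(0.56, 0.08, 0) [357.92560987 245.69303369]
(0.6, 0.26, 0) [295.59868754 231.04771174]
(0.58, 0.17, 0) [326.70823185 238.35770356]
clock: 4.52
eef_pos: [0.4607, 0.2304, 0.0747]
ee_rot: [-3.136, 0.002, 1.281]
ft_force: [-20.0, 9.4, 19.2]
opening: 0.0198
gripper_force: 58.0
```

View pics/c2.png

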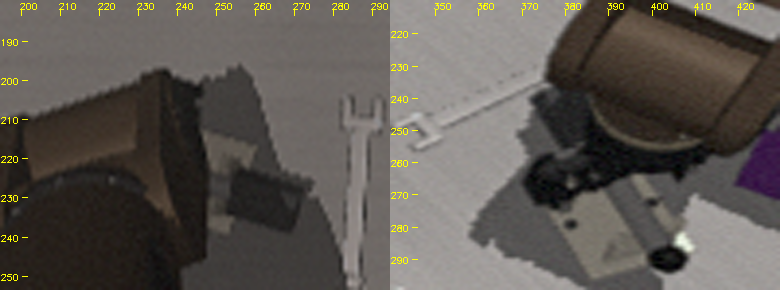

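The gripper closed on the grip, but with side and up forces and an opening of 19.8 mm, so it sits a little high and off-centre. I'll reopen, go lower and centre on it.

```bash
python3 -m crank '[[[0,0,0],0],[[0,0,0],0],[[0,-0.4,0],0],[[0,0,0.7],0],[[0,0,0],0]]' 5 20
python3 -m crank '[[[0,0,0],0],[[0,0,0],0],[[0,0,0],0],[[0,0,0],0],[[0,0,0],0],[[0,0,0],0]]' 0 60
```

```text
clock: 4.93
eef_pos: [0.4597, 0.2309, 0.0663]
ee_rot: [-3.141, 0.001, 1.283]
ft_force: [-0.2, 0.2, 0.3]
opening: 0.0497
gripper_force: 0.0
clock: 5.43
eef_pos: [0.4603, 0.231, 0.0673]
ee_rot: [3.141, -0.0, 1.283]
ft_force: [2.2, -1.7, -0.3]
opening: 0.0202
gripper_force: 58.6
```

```bash
python3 -m crank '[[[0,0,-2],0],[[0,0,-3],0],[[0,0,-3],0],[[-1.2,3.8,0],0],[[-1.2,3.9,0],0],[[-1.2,3.9,0],0],[[-1.3,3.9,0],0],[[0,0,2],-0.1],[[0,0,3],0],[[0,0,3],0],[[0,0,2],0],[[0,0,1],0],[[0,0,1],0],[[0,0,0],0],[[0,0,0],0]]' 0 120
```

```text
clock: 6.68
eef_pos: [0.5949, 0.1402, 0.0277]
ee_rot: [3.141, 0.0, 1.383]
ft_force: [1.4, -0.8, -3.0]
opening: 0.0188
gripper_force: 118.6
```

```bash
python3 -m crank '[[[0,0,0.3],0],[[0,0,0.3],0],[[0,0,0],0]]'
python3 -m crank '[[[0,0,0],0],[[0,0,0],0],[[0,0,0],0],[[0,0,0],0]]' 4.5 20
python3 -c "
from h import *
tiles('pics/c3.png',[('top',220,150,310,217),('scene',290,220,390,295)])"
```

```text
clock: 6.93
eef_pos: [0.5949, 0.1401, 0.0216]
ee_rot: [3.141, -0.0, 1.383]
ft_force: [1.1, -0.9, -5.4]
opening: 0.0189
gripper_force: 118.6
clock: 7.27
eef_pos: [0.5949, 0.14, 0.0217]
ee_rot: [3.141, -0.0, 1.383]
ft_force: [0.2, -0.3, -0.1]
opening: 0.0448
gripper_force: 0.0
```

View pics/c3.png

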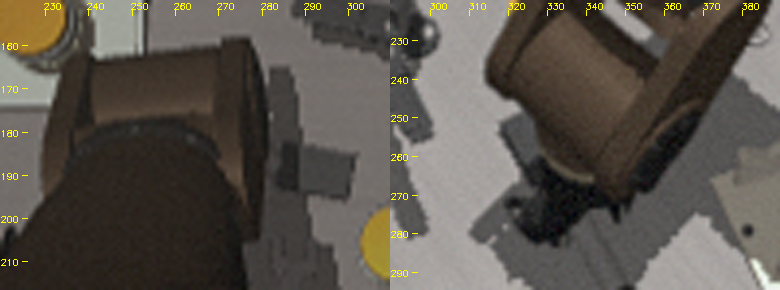

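The head now lies flat, with its full 37 mm width seen at top (299,190). I'll close, lift a little and look at the mouth.

```bash
python3 -c "
from h import *
print(plane('top',(299.5,190),.02))"
python3 -m crank '[[[0,0,0.1],0],[[0,0,0],0],[[0,0,0],0],[[0,0,0],0],[[0,0,0],0],[[0,0,0],0]]' 0 120
python3 -m crank '[[[0,0,-1],0],[[0,0,-2],0],[[0,0,-3],0],[[0,0,-3],0],[[0,0,-3],0],[[0,0,-3],0],[[0,0,-1],0],[[0,0,0],0],[[0,0,0],0]]'
```

```text
[0.58195442 0.03209316 0.02      ]
clock: 7.87
eef_pos: [0.5954, 0.14, 0.0209]
ee_rot: [3.14, -0.0, 1.383]
ft_force: [1.4, 0.2, 5.6]
opening: 0.0179
gripper_force: 117.3
clock: 8.62
eef_pos: [0.5942, 0.14, 0.1794]
ee_rot: [-3.141, 0.0, 1.383]
ft_force: [0.2, -0.3, -4.8]
opening: 0.0182
gripper_force: 117.9
```

```bash
python3 -m crank '[[[4,0,0],0],[[4,0,0],0],[[0,3.6,0],0],[[0,3.6,0],0],[[0,3.6,0],0],[[0,0,0],0],[[0,0,0],0],[[0,0,0],0]]'
python3 -c "
from h import *
tiles('pics/c4.png',[('top',255,125,345,184),('scene',255,215,335,300)])"
```

```text
clock: 9.28
eef_pos: [0.7147, 0.1982, 0.1772]
ee_rot: [-3.137, 0.002, 1.382]
ft_force: [-0.4, -0.6, -4.2]
opening: 0.0184
gripper_force: 118.6
```

View pics/c4.png

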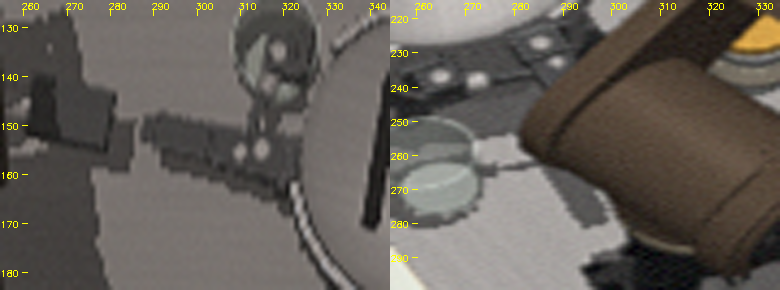

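The head's mouth is near top (282,149) and the lever tip is near (287,151). The scene view is blocked by the arm, so I need a finer reading from the top view.

```bash
python3 - <<'E'
from h import *
im=cv2.cvtColor(read_camera("top"),cv2.COLOR_RGB2GRAY)[136:166,262:306]
print("    "," ".join("%3d"%v for v in range(262,306)))
for i,r in enumerate(im): print(136+i," ".join("%3d"%v for v in r))
print(proj("top",(.7147-.109*.187,.1982-.109*.982,.18)))
E
```

```text
262 263 264 265 266 267 268 269 270 271 272 273 274 275 276 277 278 279 280 281 282 283 284 285 286 287 288 289 290 291 292 293 294 295 296 297 298 299 300 301 302 303 304 305
136  68  66  68  65  67  72  65  69  66  67  63  88 115 113 113 114 114 113 116 114 114 115 113 113 116 115 116 115 115 116 115 115 116 116 118 116 116 115 117 116 116 117 116 117
137  65  65  67  68  68  67  66  66  66  68  66  63 114 115 112 114 113 113 112 111 112 112 114 110 112 114 113 113 113 111 112 113 113 114 113 113 115 115 115 116 113 113 116 117
138  70  67  69  66  70  69  67  67  68  68  65  64 116 116 115 113 114 113 113 113 112 113 114 114 111 113 112 113 114 112 113 114 113 110 114 112 114 114 113 115 113 114 116 116
139  65  63  64  71  70  67  69  68  66  70  67  64 118 117 115 115 115 114 113 113 113 115 114 114 112 115 113 117 115 116 114 116 114 115 114 113 116 115 116 116 116 116 119 115
140  52  48  50  52  55  54  68  66  66  69  68  65 116 116 115 115 117 114 115 115 115 114 114 114 114 112 117 118 115 117 115 117 116 116 116 118 116 117 116 117 116 117 118 117
141  39  39  41  37  43 
[... 3803 characters left out ...]
  67  67  66  88 120 117 119 117 118 118 118 116 115 118 116 117 117 116 117 116 114 114 115 116 116 114 117 116 117 120 102 103 103
163  66  70  67  68  70  69  69  70  66  68  70  69  68  66  64 119 118 117 116 118 117 117 117 115 118 115 117 116 115 116 114 115 115 117 115 114 114 117 116 115 116 116 118 118
164  67  68  69  67  67  69  67  68  67  65  67  69  68  65  61 118 117 113 114 117 116 115 115 116 115 114 115 114 114 114 114 114 114 114 114 113 113 112 115 115 113 113 117 114
165  67  67  66  64  67  67  67  66  67  67  67  63  69  64  63 119 117 114 116 115 115 117 114 115 114 114 117 116 113 115 115 115 116 113 114 116 116 116 113 114 114 113 116 115
[278.42750335 148.72823191]
```

The mouth centre is at top (280.2,149.2) and the tip at (287.4,150.9), so they are in line to about 1 mm with a gap of about 22 mm. I'll raise 3 mm and feel it on.

```bash
python3 -m crank '[[[0,0,-0.3],0],[[0,0,0],0],[[-1,0,0],0],[[-1,0,0],0],[[-0.5,0,0],0],[[-0.5,0,0],0],[[0,0,0],0],[[0,0,0],0]]'
```

```text
clock: 10.1
eef_pos: [0.7102, 0.1685, 0.1834]
ee_rot: [3.141, -0.0, 1.382]
ft_force: [0.1, 0.3, -4.0]
opening: 0.0182
gripper_force: 118.6
```

```bash
python3 -m crank '[[[0,0,0.25],0],[[0,0,0],0],[[-0.7,0,0],0],[[-0.7,0,0],0],[[0,0,0],0],[[0,0,0],0]]'; python3 -m crank '[[[-0.7,0,0],0],[[-0.7,0,0],0],[[0,0,0],0],[[0,0,0],0]]'
```

```text
clock: 10.6
eef_pos: [0.7076, 0.1546, 0.1809]
ee_rot: [3.141, 0.0, 1.382]
ft_force: [-0.1, 0.6, -3.7]
opening: 0.0181
gripper_force: 118.6
clock: 10.93
eef_pos: [0.705, 0.1409, 0.1809]
ee_rot: [3.141, 0.0, 1.382]
ft_force: [0.2, -0.0, -3.4]
opening: 0.0183
gripper_force: 118.6
```

```bash
python3 -c "
from h import *
tiles('pics/c5.png',[('top',255,125,345,184),('scene',240,200,340,300)])"
```

```text
(no output)
```

View pics/c5.png

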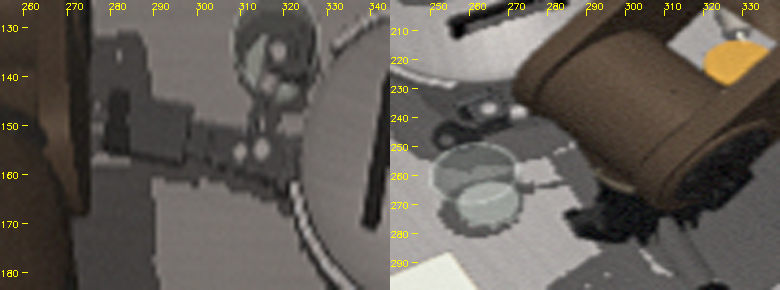

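The head now covers the lever, with its mouth at top (298,150) and no contact force, so the lever is about 35 mm in. Pushing further.

```bash
python3 -m crank '[[[-0.6,0,0],0],[[-0.5,0,0],0],[[0,0,0],0],[[0,0,0],0]]';python3 -m crank '[[[-0.3,0,0],0],[[0,0,0],0],[[0,0,0],0]]'
```

```text
clock: 11.37
eef_pos: [0.7029, 0.1303, 0.1809]
ee_rot: [3.141, 0.0, 1.382]
ft_force: [-0.3, -0.2, -4.5]
opening: 0.0181
gripper_force: 118.6
clock: 11.62
eef_pos: [0.7023, 0.1276, 0.1808]
ee_rot: [3.142, 0.0, 1.383]
ft_force: [-0.0, 0.1, -4.2]
opening: 0.0182
gripper_force: 118.6
```

```bash
python3 -m crank '[[[-0.2,0,0],0],[[-0.2,0,0],0],[[0,0,0],0],[[0,0,0],0]]'
```

```text
clock: 11.95
eef_pos: [0.7017, 0.1244, 0.1809]
ee_rot: [3.141, -0.001, 1.383]
ft_force: [0.7, 4.3, -2.9]
opening: 0.0181
gripper_force: 118.6
```

```bash
python3 -m crank '[[[0.3,0,0],0],[[-0.02,-0.76,0],-0.05],[[-0.02,-0.76,0],-0.05],[[-0.02,-0.76,0],-0.05],[[-0.02,-0.76,0],-0.05],[[-0.02,-0.76,0],-0.05],[[-0.02,-0.76,0],-0.05]]'; python3 -m crank '[[[-0.02,-0.76,0],-0.05],[[-0.02,-0.76,0],-0.05],[[-0.02,-0.76,0],-0.05],[[-0.02,-0.76,0],-0.05],[[-0.02,-0.76,0],-0.05],[[-0.02,-0.76,0],-0.05]]'
```

```text
clock: 12.53
eef_pos: [0.6586, 0.1277, 0.1815]
ee_rot: [3.136, 0.002, 1.687]
ft_force: [14.7, -2.9, -6.3]
opening: 0.018
gripper_force: 119.6
clock: 13.03
eef_pos: [0.6159, 0.117, 0.182]
ee_rot: [3.133, 0.003, 1.987]
ft_force: [18.1, 5.3, -6.8]
opening: 0.0181
gripper_force: 120.0
```

```bash
python3 -m crank '[[[-0.02,-0.76,0],-0.05],[[-0.02,-0.76,0],-0.05],[[-0.02,-0.76,0],-0.05],[[-0.02,-0.76,0],-0.05],[[-0.02,-0.76,0],-0.05],[[-0.02,-0.76,0],-0.05]]'; python3 -m crank '[[[-0.02,-0.76,0],-0.05],[[-0.02,-0.76,0],-0.05],[[-0.02,-0.76,0],-0.05],[[-0.02,-0.76,0],-0.05],[[-0.02,-0.76,0],-0.05],[[-0.02,-0.76,0],-0.05]]'
```

```text
clock: 13.53
eef_pos: [0.5768, 0.0936, 0.1818]
ee_rot: [3.135, 0.004, 2.287]
ft_force: [12.9, 12.8, -7.0]
opening: 0.0179
gripper_force: 120.0
clock: 14.03
eef_pos: [0.5457, 0.0591, 0.1814]
ee_rot: [3.138, 0.002, 2.587]
ft_force: [5.2, 14.8, -3.6]
opening: 0.0182
gripper_force: 120.4
```

```bash
python3 -m crank '[[[-0.02,-0.76,0],-0.05],[[-0.02,-0.76,0],-0.05],[[-0.02,-0.76,0],-0.05],[[-0.02,-0.76,0],-0.05],[[-0.02,-0.76,0],-0.05],[[-0.02,-0.76,0],-0.05]]'; python3 -m crank '[[[-0.02,-0.76,0],-0.05],[[-0.02,-0.76,0],-0.05],[[0,0,0],0],[[0,0,0],0]]'
```

```text
clock: 14.53
eef_pos: [0.5263, 0.0163, 0.1809]
ee_rot: [3.142, -0.001, 2.887]
ft_force: [-1.8, 2.7, -3.8]
opening: 0.0182
gripper_force: 119.0
clock: 14.87
eef_pos: [0.5237, 0.001, 0.1809]
ee_rot: [-3.141, 0.0, 2.981]
ft_force: [-0.7, 0.3, -3.5]
opening: 0.0183
gripper_force: 118.9
```

```bash
python3 -m crank '[[[0,-0.5,0],-0.03],[[0,0,0],0],[[0,0,0],0]]'; python3 -c "
from h import *
tiles('pics/c6.png',[('top',255,125,345,214),('scene',230,180,350,300)])"
```

```text
clock: 15.12
eef_pos: [0.5228, -0.0035, 0.1808]
ee_rot: [-3.142, -0.0, 3.011]
ft_force: [-1.9, 0.3, -3.6]
opening: 0.0178
gripper_force: 118.9
```

View pics/c6.png

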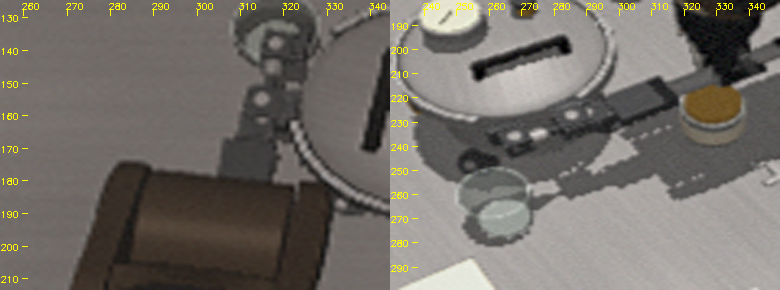

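The lever is swung round, tangent to the ring, with its head at top (310,172). There is no stop force yet, so I'll press on gently until it shows.

```bash
python3 -m crank '[[[0,-0.4,0],-0.01],[[0,0,0],0],[[0,0,0],0]]'; python3 -m crank '[[[0,-0.3,0],0],[[0,0,0],0],[[0,0,0],0]]'
```

```text
clock: 15.47
eef_pos: [0.5223, -0.0075, 0.1807]
ee_rot: [3.141, -0.0, 3.023]
ft_force: [-1.7, 4.1, -5.0]
opening: 0.0178
gripper_force: 118.9
clock: 15.72
eef_pos: [0.5221, -0.0094, 0.1807]
ee_rot: [3.14, -0.0, 3.023]
ft_force: [0.3, 15.3, -4.1]
opening: 0.018
gripper_force: 120.4
```

The force rises stiffly to 15 N, which is the stop. I'll centre the socket and draw it off.

```bash
python3 -m crank '[[[0,0.3,0],0],[[0,0.3,0],0.03],[[0,0,0],0]]'; python3 -m crank '[[[0.7,0,0],0],[[0.7,0,0],0],[[0,0,0],0]]'
```

```text
clock: 15.97
eef_pos: [0.5229, -0.0045, 0.1808]
ee_rot: [-3.141, 0.0, 2.992]
ft_force: [-1.7, -0.1, -3.3]
opening: 0.0178
gripper_force: 119.3
clock: 16.22
eef_pos: [0.5075, -0.0027, 0.1808]
ee_rot: [-3.141, -0.001, 2.993]
ft_force: [0.6, -0.1, -3.5]
opening: 0.0178
gripper_force: 119.3
```

```bash
python3 -m crank '[[[0.9,0,0],0],[[1,0,0],0],[[1,0,0],0],[[1,0,0],0],[[1,0,0],0],[[0.5,0,0],0],[[0,0,0],0],[[0,0,0],0]]'; python3 -c "
from h import *
tiles('pics/c7.png',[('top',255,125,345,214),('scene',230,180,350,300)])"
```

```text
clock: 16.88
eef_pos: [0.4557, 0.0053, 0.181]
ee_rot: [-3.142, 0.001, 2.993]
ft_force: [-0.8, 0.0, -3.7]
opening: 0.0181
gripper_force: 119.3
```

View pics/c7.png

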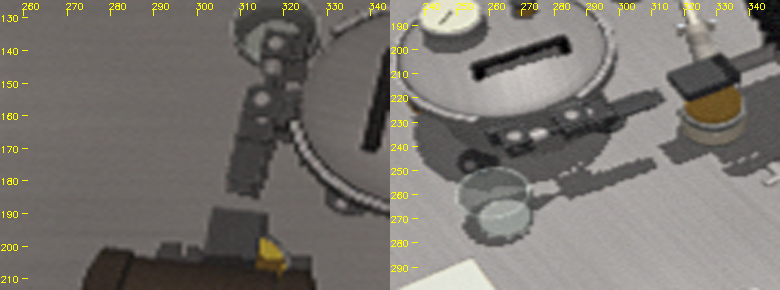

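The lever lies home along the ring with its tip at top (308,184) and stays there. The handle is off, with its mouth at (309,189). Taking it back to the rest.

```bash
python3 -m crank '[[[0,0,-3],0],[[0,0,-4],0],[[0,0,-3],0],[[0.5,3.7,0],0],[[0.5,3.7,0],0],[[0.5,3.7,0],0],[[0.5,3.7,0],0],[[0.5,3.8,0],0],[[0.4,3.8,0],0],[[0,0,0],0]]'; python3 -m crank '[[[0,0,0],0.114],[[0,0,0],0.114],[[0,0,0],0.114],[[0,0,0],0.114],[[0,0,0],0.114],[[0,0,0],0.114],[[0,0,0],0.114],[[0,0,0],0.114],[[0,0,0],0.114],[[0,0,0],0.114],[[0,0,0],0.114],[[0,0,0],0.114],[[0,0,0],0.114],[[0,0,0],0.114],[[0,0,0],0.114],[[0,0,0],0],[[0,0,0],0]]'
```

```text
clock: 17.82
eef_pos: [0.4602, 0.2363, 0.2805]
ee_rot: [3.14, 0.0, 2.997]
ft_force: [-1.4, -0.6, -4.3]
opening: 0.0183
gripper_force: 119.5
clock: 19.23
eef_pos: [0.4603, 0.2311, 0.2806]
ee_rot: [-3.142, 0.0, 1.286]
ft_force: [0.4, -0.7, -3.6]
opening: 0.0182
gripper_force: 119.5
```

```bash
python3 -m crank '[[[0,0,4],0],[[0,0,4],0],[[0,0,4],0],[[0,0,4],0],[[0,0,2.5],0],[[0,0,1],0],[[0,0,0.8],0],[[0,0,0],0],[[0,0,0],0]]'; python3 -m crank '[[[0,0,0.3],0],[[0,0,0],0],[[0,0,0],0]]'
```

```text
clock: 19.98
eef_pos: [0.4607, 0.2314, 0.0788]
ee_rot: [3.14, -0.001, 1.284]
ft_force: [-0.3, -0.1, -3.1]
opening: 0.0182
gripper_force: 119.5
clock: 20.23
eef_pos: [0.4604, 0.2312, 0.0756]
ee_rot: [3.14, -0.001, 1.283]
ft_force: [-0.7, -0.7, -3.7]
opening: 0.018
gripper_force: 119.5
```

```bash
python3 -m crank '[[[0,0,0.15],0],[[0,0,0],0],[[0,0,0],0]]';  python3 -m crank '[[[0,0,0.1],0],[[0,0,0],0],[[0,0,0],0]]'
```

```text
clock: 20.48
eef_pos: [0.4602, 0.2313, 0.0738]
ee_rot: [3.141, -0.001, 1.283]
ft_force: [-2.5, 1.2, 4.3]
opening: 0.0179
gripper_force: 120.4
clock: 20.73
eef_pos: [0.4605, 0.2313, 0.0734]
ee_rot: [3.14, -0.001, 1.282]
ft_force: [-2.5, 0.0, 13.9]
opening: 0.0179
gripper_force: 121.9
```

Contact with the rest at the expected height. I'll release, opening only part-way first, then go up and out of view.

```bash
python3 -m crank '[[[0,0,0],0],[[0,0,0],0],[[0,0,0],0],[[0,0,0],0],[[0,0,0],0]]' 6 20;  python3 -m crank '[[[0,0,-1],0],[[0,0,-2],0],[[0,0,-4],0],[[0,0,-4],0],[[0,0,-4],0],[[0,0,-4],0],[[-3.5,-1,0],0],[[-3.5,-1,0],0],[[-3.5,-1,0],0],[[-3.5,-1,0],0],[[-3.5,-1,0],0],[[-3.5,-1,0],0],[[-3.5,-1,0],0],[[-3.5,-1,0],0],[[-3.5,-1,0],0],[[0,0,0],0],[[0,0,0],0],[[0,0,0],0]]'; python3 -c "
from h import *
tiles('pics/c8.png',[('top',200,190,290,259),('top',280,115,400,204),('scene',340,225,430,304),('scene',220,165,320,290)])"
```

```text
clock: 21.15
eef_pos: [0.4601, 0.2311, 0.0722]
ee_rot: [3.142, 0.0, 1.283]
ft_force: [0.3, -0.2, 0.4]
opening: 0.0599
gripper_force: 0.0
clock: 22.65
eef_pos: [0.2844, -0.0453, 0.2628]
ee_rot: [3.14, 0.0, 1.281]
ft_force: [0.4, -0.5, 0.7]
opening: 0.0599
gripper_force: 0.0
```

View pics/c8.png

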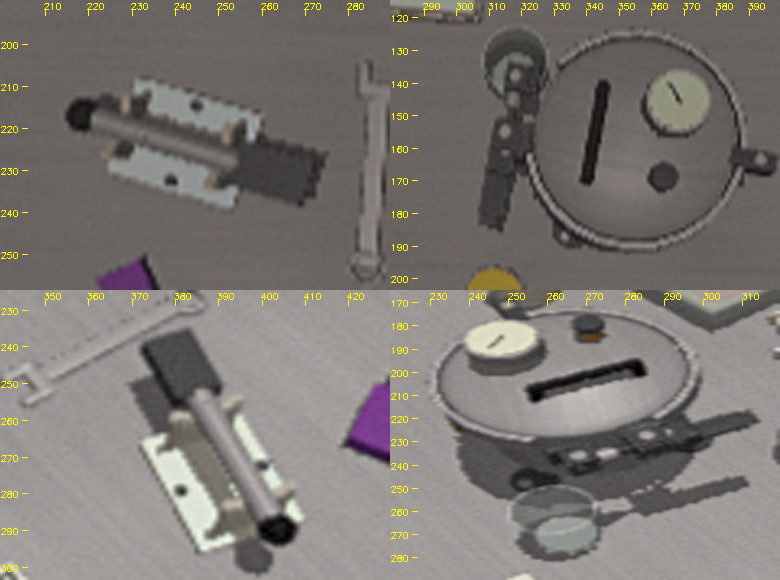

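The handle lies in both notches, with its ball at top (217,216) as at the start. The lever is home with its tip at top (308,184), and the robot is clear.

```bash
python3 -c "
from bench import ticket
print(ticket.close_job())"
```

```text
the job is handed in; nothing more can be done
None
```

The retort lid is locked: the lever is home past its dead point and stays there, the handle is back in both notches of its rest, and the job is handed in after about 23 s of the 56 s; no verdict came back.

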